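Pin the winder's crank and snap the ring over

ROBOT

A 7-joint arm with a two-finger parallel gripper is mounted at the origin on the work surface. World frame = base frame: x ahead of the robot, y to its left, z up, the work surface at z = 0. Lengths are in m, angles in rad, forces in N, time in s.
With the tool pointing down it reaches from about 0.35 to 0.775 m from the base axis. Payload 3.1 kg.
Tool frame: the origin (TCP) lies on the centre line of the jaws, within the pads' length; the fingertips stand 14 mm ahead of it and the grasp point (between the pads) lies 5 mm behind it; x points along the fingers, y is the direction in which the jaws open and shut, and the axes are right-handed (so a half turn about x gives the same grasp; the last joint's range is limited). The gripper opens to 85 mm and grips with 20 to 120 N. Pads are 22 mm wide; open, the fingers measure 114 mm over their backs; the gripper's body (76 mm by 85 mm) begins 54 mm behind the grasp point. The pads swing forward as they close: fully open they stand 13 mm farther back than shut.
Start: joints at [-1.191, 0.311, 0.014, 1.512, -0.004, 1.319, -0.027], TCP at [0.225, 0.502, 0.245] pointing down, gripper open.
Joint ranges: [-2.7, 2.7], [-0.3, 1.91], [-1.27, 1.3], [0.12, 2.57], [-1.44, 4.58], [0.2, 2.03], [-3.05, 3.05]. Speed limits (rad/s): [2.79, 2.79, 3.14, 3.14, 3.14, 3.14, 3.14].

INTERFACE

Orientations are given as a rotation vector (axis times angle).
In Python, from bench import robot, optics gives the robot as it stands. Calls block until the motion is done:
- robot.goto(position, orientation): joint-space move of the TCP to a pose.
- robot.move_l(position, orientation=None, feed=0.15): straight line of the TCP; orientation=None keeps the orientation; feed is the mean speed in m/s.
- robot.movej(angles): joint-space move.
- robot.let_go() and robot.clamp(f_grip=None): open the fingers fully, or close them until they stop; f_grip is the grip in N (None keeps the last).
- robot.sleep(seconds).
- robot.inverse_kinematics(position, orientation): joint angles nearest the present ones, or None.
- optics.snapshot(name): name is "scene" or "top"; returns a dict with "image" (480x640x3 uint8, red, green, blue), "K" (3x3 intrinsics, pixels), "position" and "rotation" of the camera in the world. Camera axes: x right, y up, looking along -z (the intrinsics and any distortion apply to the point x, -y, -z); pixel columns grow to the right and rows downward; lengths in m; the calibration is good to about 2 mm. A picture is of the moment at which its call begins. There is no depth.
A pose or a line that the arm cannot do raises robot.Unreachable and nothing moves.
- robot.hand_in(): hands the job in, once; it reports no verdict.
Readings, each from a call of its own:
- robot.get_time(): time.
- robot.get_joint_pos(): joint angles.
- robot.get_qd(): joint speeds.
- robot.get_joint_torque(): joint torques, N m.
- robot.get_tool_pos(): TCP position.
- robot.get_orientation(): TCP orientation.
- robot.get_wrist_force(): force on the tool from outside, world axes, zero at the start.
- robot.get_ft_torque(): the same for the moment, N m.
- robot.get_gripper_width(): finger opening in m.
Only numpy, scipy, OpenCV 4.12 (cv2) and the standard library are available. Lean on these libraries where they do the work, as an engineer would, in place of code of your own. Each camera call takes 0.05 s, during which the arm holds its last target. There are 200 camera calls.

TASK

Lock the crank onto the mainspring winder: take the linchpin from the wooden block, push it down through the hole in the crank's hub and on through the arbor inside until its collar sits flat on the hub, then swing its ring down over the open end of the hub until it lies fully shut against the pin's tip. The crank is not yet far enough onto the arbor, so feel for the arbor's hole by leaning lightly on the pin and working the crank inwards, never forcing it: the pin must not bear on the winder with more than 40 N, and a few newtons are enough. Leave the other things on the bench where they are.

Things in the scene. Friction and masses are not known exactly. Their poses are not given: they have to be found in the camera images.
- linchpin: Steel linchpin standing in the wooden block, about 60 g. Origin: on its axis, underside of the collar (the face that seats); z up. Below: shank 8 mm thick, 52 mm long, last 3 mm tapered to 5 mm. Above: collar 16 x 15 mm, 13 mm high, then a square red grip 14 x 14 mm from 13 to 41 mm up, flats facing x and y. Fingertips 15 mm above the origin clear the open ring.
- ring (a joint): Angle of the linchpin's brass ring; its hinge lies along the pin's y axis, 6.5 mm above the pin's origin. 0 = open: level, out on the pin's -x side, its wire at most 11 mm above the pin's origin. 1.5 = shut, far edge against the pin's tip. Stiff hinge: about 3 N on the ring's sides swings it and it stays where left. Pushed hard against its stop it levers the pin in its hole: stop at about 5 N.
- ring_edge (a point): Middle of the ring's wire at its far edge, 55 mm from the hinge. The ring is 56 mm across, of 3.5 mm wire, round and empty in the middle; at half its length, 27 mm from the hinge, its sides stand 28 mm to either side (y) of the pin, so when it goes over the 28 mm wide hub they can be pushed from beside the hub.
- crank_hole (a point): Centre of the mouth of the 9 mm upright hole in the top of the crank's dark steel hub; moves with the crank. z up, -x towards the hub's open end (11 mm away, facing the robot's right). Hub 28 mm wide (y), 30 mm high: 7 mm top wall, the arbor, 7 mm bottom wall, all drilled 9 mm. The pin's x axis must point the same way as this x, so that the ring goes over the open end.
- winder: Blue mainspring winder, fixed to the bench, with a 16 mm square arbor. Origin: on the bench, roughly under the crank's hub; x runs along the arbor away from the crank's open end. Top of the arbor 113 mm, top of the hub 120 mm above the bench. Two uprights, 46 mm wide and 135 mm high, the nearer one 54 mm from the origin towards +x.
- block: Fixed wooden block, 110 x 50 mm, 60 mm high. Origin: on the bench, under the hole in which the linchpin stands (9 mm, through). It reaches 25 mm to -x and 85 mm to +x of the origin; three steel punches stick 11 mm out of its top near the +x end.
- movement_holder: Bystander: steel movement holder with a brass movement, 100 x 44 mm, 34 mm high. Origin: centre of its underside. Leave it alone.
- loupe: Bystander: black eye loupe, 36 mm across, 42 mm high. Origin: centre of its underside. Leave it alone.
- case_cushion: Bystander: black round casing cushion, 68 mm across, 18 mm high. Origin: centre of its underside. Leave it alone.
- tweezers: Bystander: dark steel tweezers lying flat, 130 mm long. Origin: centre of its underside. Leave it alone.
- barrel: Bystander: brass spring barrel, 44 mm across, 22 mm high. Origin: centre of its underside. Leave it alone.
- glass_dish: Bystander: glass dish, 84 mm across, 30 mm high. Origin: centre of its underside. Leave it alone.
- oil_bottle: Bystander: small amber oil bottle, 28 mm across, 55 mm high. Origin: centre of its underside. Leave it alone.
- crank (a joint): How far out (towards the hub's -x) the crank stands on the arbor, m; about 3 N of friction, does not turn. At the start it is 5 to 14 mm too far out, an unknown amount; slid inwards by that, the arbor's hole lies under the hub's. Until then the pin stops on the arbor, 7 mm down. A pin standing in the hub's hole can push the crank. Its arm and handle lie on its -y side, below the hub's top.

How it is judged:
By the outcome, as a careful person would: the job done as asked, in the order asked, and still so for the second after the job is handed in, with the robot touching nothing.
It also fails if it takes over 70 s, if anything falls off the work surface, if the arm or the gripper's body presses on something with over 40 N, if the wrist force passes 120 N, or if a joint passes its speed limit or range.

## Working session

There is one attempt and no reset: what is moved stays moved. The work goes in short steps, each a Python script; the robot and the scene stay as the last script left them, time stands still between calls to the robot, and variables do not carry over. Pictures are saved under pics/ and viewed, about 8 in all and at most 12, crops included, and the job is handed in when it is done.

```bash
mkdir -p pics; ls; python3 - <<'E'
from bench import robot, optics
import cv2
for n in("scene","top"):
    s=optics.snapshot(n); cv2.imwrite(f"pics/{n}0.png",cv2.resize(s["image"][:,:,::-1],(800,600),interpolation=cv2.INTER_CUBIC))
    cv2.imwrite(f"pics/{n}0_raw.png",s["image"][:,:,::-1])
    print({k:v for k,v in s.items() if k!="image"})
print(robot.get_time(),robot.get_tool_pos(),robot.get_orientation(),robot.get_wrist_force(),robot.get_gripper_width())
E
```

```text
pics
{'K': array([[553.11439248,   0.        , 313.4828293 ],
       [  0.        , 553.11439248, 238.4598313 ],
       [  0.        ,   0.        ,   1.        ]]), 'position': array([ 1.1376618 , -0.495551  ,  1.04065588]), 'rotation': array([0.64524919, 0.30613036, 0.82839263])}
{'K': array([[471.33272094,   0.        , 314.37468658],
       [  0.        , 471.33272094, 242.3226914 ],
       [  0.        ,   0.        ,   1.        ]]), 'position': array([ 0.35458407, -0.01102723,  1.08652087]), 'rotation': array([ 0.12193389, -0.15013521, -1.54569346])}
0.1 [0.22491832 0.50123598 0.24431821] [ 0.32913436  1.54569781 -0.33248012] [ 0.20228903 -0.16497794  0.12634051] 0.08556326689131301
```

View pics/scene0.png

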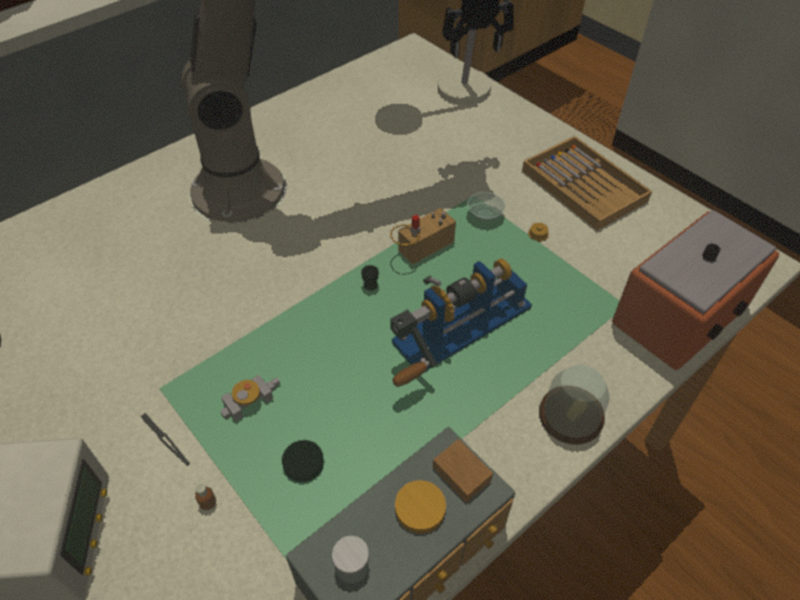

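View pics/top0.png

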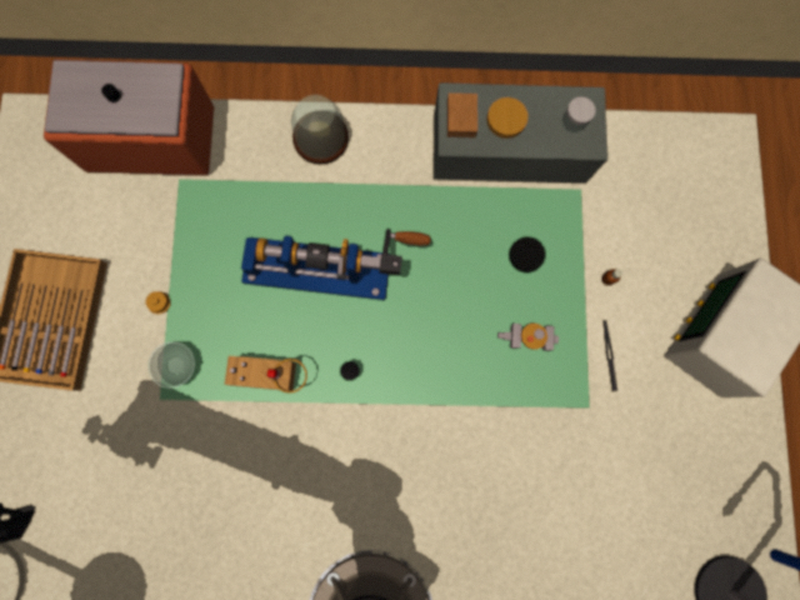

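The scene picture shows the pin (red grip at 416,220), the ring out to its left and the hub at (404,322). In the top picture the grip is at (273,373) and the hub at (391,263). I'll enlarge both.

```bash
python3 - <<'E'
import cv2
def crop(n,o,x,y,w,h,s):
    im=cv2.imread(f"pics/{n}_raw.png")[y:y+h,x:x+w]
    im=cv2.resize(im,None,fx=s,fy=s,interpolation=cv2.INTER_CUBIC)
    im=cv2.convertScaleAbs(im,alpha=1.5,beta=10)
    for k in range(0,w,20): cv2.putText(im,str(x+k),(k*s,10),0,.35,(0,255,255),1); cv2.line(im,(k*s,12),(k*s,18),(0,255,255),1)
    for k in range(0,h,20): cv2.putText(im,str(y+k),(0,k*s+4),0,.35,(0,255,255),1)
    cv2.imwrite(f"pics/{o}.png",im)
crop("top0","top0c",178,186,160,128,5)
crop("scene0","scene0c",300,160,130,150-30,5)
E
```

```text
(no output)
```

View pics/top0c.png

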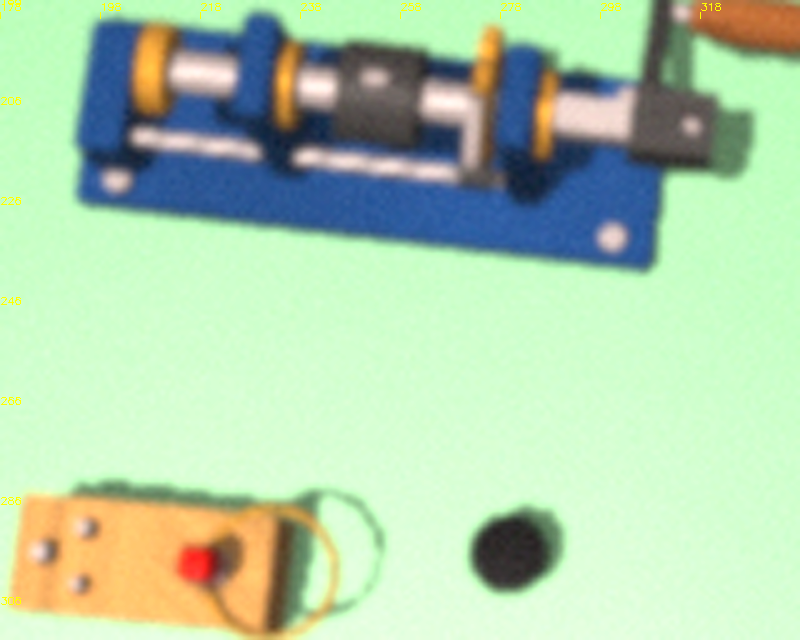

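View pics/scene0c.png

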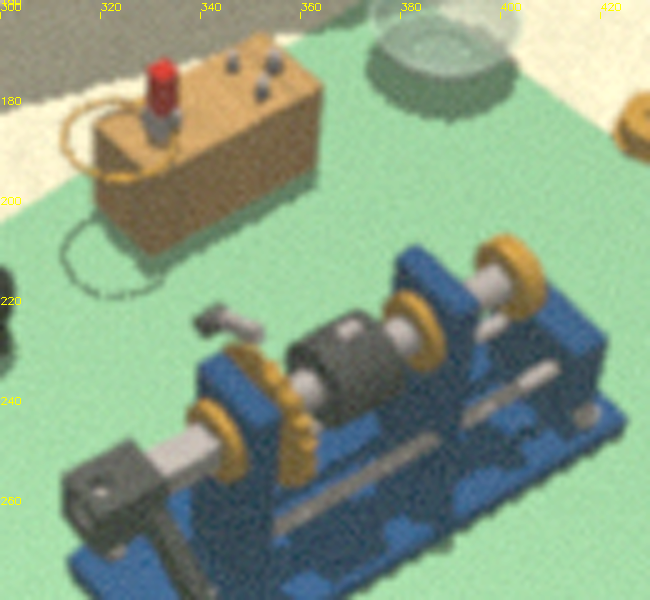

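The crops put the hub hole at top (316.2,211.0) and scene (319.6,258.2). The grip is at top about (217,298.4) and scene (332.8,173.2), and the ring's centre is at top about (232.2,300.2). Now I'll triangulate and check against the known heights.

```bash
cat > h.py <<'E'
import numpy as np
from scipy.spatial.transform import Rotation as R
from bench import robot, optics
CAM={"top":(np.array([[471.33272094,0,314.37468658],[0,471.33272094,242.3226914],[0,0,1]]),np.array([0.35458407,-0.01102723,1.08652087]),R.from_rotvec([0.12193389,-0.15013521,-1.54569346])),
"scene":(np.array([[553.11439248,0,313.4828293],[0,553.11439248,238.4598313],[0,0,1]]),np.array([1.1376618,-0.495551,1.04065588]),R.from_rotvec([0.64524919,0.30613036,0.82839263]))}
def ray(c,u,v):
    K,p,r=CAM[c]; d=np.linalg.solve(K,[u,v,1.]); return p,r.apply([d[0],-d[1],-d[2]])
def at(c,u,v,z):
    p,d=ray(c,u,v); return p+d*(z-p[2])/d[2]
def tri(a,b):
    A=0;B=0
    for c,u,v in((("top",)+a),("scene",)+b):
        p,d=ray(c,u,v); d=d/np.linalg.norm(d); M=np.eye(3)-np.outer(d,d); A=A+M; B=B+M@p
    return np.linalg.solve(A,B)
def proj(c,P):
    K,p,r=CAM[c]; q=r.inv().apply(np.array(P)-p); q=K@[q[0],-q[1],-q[2]]; return q[:2]/q[2]
E
python3 - <<'E'
from h import *
np.set_printoptions(precision=4,suppress=True)
t=lambda X,Y:(178+X/5,186+Y/5); s=lambda X,Y:(300+X/5,160+Y/5)
print("hole tri",tri(t(691,125),s(98,491)),at("top",*t(691,125),.12),at("scene",*s(98,491),.12))
print("grip top",at("top",*t(198,565),.101),at("scene",*s(164,66),.101))
print("collar scene",at("scene",*s(161,140),.06))
ang=lambda a,b:np.degrees(np.arctan2(*(b-a)[[1,0]]))
T=lambda X,Y,z:at("top",*t(X,Y),z); S=lambda X,Y,z:at("scene",*s(X,Y),z)
print("ring centre",T(271,571,.0665),"far",T(338,572,.066))
print("ring scene c",S(119,139,.0665))
bc=[T(22,493,.06),T(278,507,.06),T(268,628,.06),T(12,605,.06)]; print("block",np.array(bc),ang(bc[1],bc[0]),ang(bc[2],bc[3]))
bs=[S(152,170,.06),S(322,85,.06),S(95,126,.06),S(262,33,.06)]
print("block scene",np.array(bs),ang(bs[0],bs[1]),ang(bs[2],bs[3]))
print("base edge",ang(T(652,268,.01),T(80,200,.01)))
hc=[T(636,85,.12),T(718,95,.12),T(709,167,.12),T(628,160,.12)]; print("hub",np.array(hc),ang(hc[1],hc[0]),ang(hc[2],hc[3]))
print("wheels/arbor", ang(T(594,113,.105),T(200,73,.105)))
E
```

```text
hole tri [ 0.5946 -0.0281  0.1114] [ 0.5915 -0.0294  0.12  ] [ 0.6004 -0.0308  0.12  ]
grip top [0.4041 0.171  0.101 ] [0.4115 0.1747 0.101 ]
collar scene [0.4186 0.1675 0.06  ]
ring centre [0.4039 0.146  0.0665] far [0.404  0.1174 0.066 ]
ring scene c [0.4092 0.1478 0.0665]
block [[0.4356 0.2562 0.06  ]
 [0.4318 0.1454 0.06  ]
 [0.3798 0.1471 0.06  ]
 [0.3875 0.2572 0.06  ]] 88.05219710093904 86.04112532187628
block scene [[0.4313 0.1503 0.06  ]
 [0.4425 0.2554 0.06  ]
 [0.3896 0.149  0.06  ]
 [0.3945 0.2585 0.06  ]] 83.8828219570568 87.45694271215841
base edge 84.40879769742222
hub [[ 0.6083 -0.0059  0.12  ]
 [ 0.6048 -0.0406  0.12  ]
 [ 0.5735 -0.0373  0.12  ]
 [ 0.5757 -0.0032  0.12  ]] 84.22651445017104 86.29184750214942
wheels/arbor 85.41554690359673
```

The cameras disagree by about 7 mm, mostly along x, which is too much for the fit but fine for the grasp. The jaws will centre the pin across its y axis, and I'll do the fit by comparing pin and hole close up. Grasping now with the jaws along the pin's y.

```bash
cat >> h.py <<'E'
def ori(yaw,flip=False):
    """tool x down, tool y along the pin's y (pin x at world angle yaw, deg)"""
    a=np.radians(yaw+90+(180 if flip else 0)); y=np.array([np.cos(a),np.sin(a),0]); x=np.array([0,0,-1.]); z=np.cross(x,y)
    return R.from_matrix(np.c_[x,y,z]).as_rotvec()
E
cat > /tmp/a.py <<'E'
from h import *
import cv2
np.set_printoptions(precision=4,suppress=True)
print("tool axes\n",R.from_rotvec(robot.get_orientation()).as_matrix())
P=[.407,.172]
for f in(0,1): print(f,robot.inverse_kinematics(P+[.16],ori(86,f)),robot.inverse_kinematics([.595,-.028,.2],ori(86,f)))
q=robot.inverse_kinematics(P+[.16],ori(86,0)); f=0
if q is None or abs(robot.inverse_kinematics(P+[.16],ori(86,1))-q).max()*0 or np.abs(np.array(robot.inverse_kinematics(P+[.16],ori(86,1)))-robot.get_joint_pos()).max()<np.abs(np.array(q)-robot.get_joint_pos()).max(): f=1
print("flip",f)
robot.goto(P+[.16],ori(86,f)); print(robot.get_tool_pos(),robot.get_time(),robot.get_wrist_force())
for n in("scene","top"):
    cv2.imwrite(f"pics/{n}1_raw.png",optics.snapshot(n)["image"][:,:,::-1])
def crop(n,x,y,w,h,s):
    im=cv2.imread(f"pics/{n}_raw.png")[y:y+h,x:x+w]
    return cv2.convertScaleAbs(cv2.resize(im,None,fx=s,fy=s,interpolation=cv2.INTER_CUBIC),alpha=1.5,beta=10)
cv2.imwrite("pics/hover.png",np.hstack([crop("scene1",285,110,80,120,5),crop("top1",180,240,80,120,5)]))
E
PYTHONPATH=. python3 /tmp/a.py
```

```text
Traceback (most recent call last):
  File "h.py", line 3, in <module>
    from bench import robot, optics
ModuleNotFoundError: No module named 'bench'
```

PYTHONPATH overwrote the existing path, so I'll append to it instead.

```bash
python3 - < /tmp/a.py
```

```text
tool axes
 [[-0.0008  0.4094  0.9124]
 [-0.002   0.9124 -0.4094]
 [-1.     -0.0021  0.0001]]
0 [-0.514   0.1632  0.085   1.923  -0.0158  1.056   2.6494] [ 0.6716  0.659  -1.078   1.4254  0.5796  1.3978  2.657 ]
1 [-0.8452  0.1693  0.4603  1.9343 -0.086   1.057  -0.418 ] [-0.4874  0.5108  0.7612  1.4744 -0.3576  1.2991  0.2362]
flip 1
[0.4069 0.1741 0.1603] 1.5333 [-0.2878  0.1418 -0.3563]
```

View pics/hover.png

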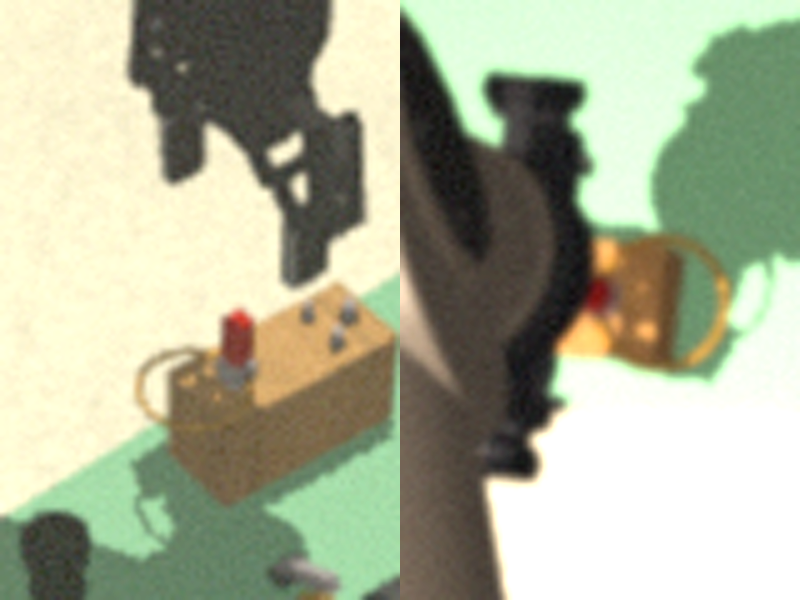

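```bash
python3 - <<'E'
from h import *
np.set_printoptions(precision=4,suppress=True)
print(robot.get_tool_pos(), robot.get_time())
P=robot.get_tool_pos(); R0=R.from_rotvec(robot.get_orientation()); print(R0.as_matrix())
for z in(.146,.159):
    print(z,proj("scene",[*P[:2],z]), at("scene",333.6,156,z))
print("grip top scene now",at("scene",285+239/5,110+316/5,.101))
ax=R0.as_matrix()[:,1]
for sgn in(1,-1): print(proj("scene",P+[0,0,-.001]+sgn*ax*.05), proj("top",P+[0,0,.03]+sgn*ax*.05))
E
```

```text
[0.4069 0.1739 0.1603] 1.6333
[[ 0.0006  0.9978 -0.066 ]
 [ 0.0008 -0.066  -0.9978]
 [-1.      0.0005 -0.0008]]
0.146 [331.6661 158.5871] [0.4031 0.1835 0.146 ]
0.159 [331.7666 154.4736] [0.4138 0.1737 0.159 ]
grip top scene now [0.4115 0.1747 0.101 ]
[344.9595 165.94  ] [210.7395 268.6006]
[319.0876 143.2886] [204.1463 321.6694]
```

The scene camera reads about 7 mm too far in +x, going by the known fingertip position. With that corrected both cameras agree on the grip at about (0.4045,0.173). Grasping.

```bash
python3 - <<'E'
from h import *
np.set_printoptions(precision=4,suppress=True)
def st(m): print(m,robot.get_tool_pos(),robot.get_wrist_force(),robot.get_gripper_width(),robot.get_time())
o=ori(86,1)
robot.move_l([.4045,.172,.125],o); st("a")
robot.move_l([.4045,.172,.092],o,feed=.08); st("b")
if np.linalg.norm(robot.get_wrist_force())<5:
    robot.clamp(60); robot.sleep(.2); st("grip")
    robot.move_l([.4045,.172,.10],feed=.05); st("lift8")
    robot.move_l([.4045,.172,.175],feed=.1); st("lift")
E
```

```text
a [0.4041 0.1724 0.1248] [ 0.4052 -0.361  -0.271 ] 0.0855205625694969 2.0167
b [0.405  0.1721 0.0924] [-0.075   0.1042 -0.0048] 0.08530175988052904 2.575
grip [0.4055 0.1721 0.0924] [ 3.2668 -1.2659  1.4577] 0.012908775099497814 3.4333
lift8 [0.4053 0.1721 0.1005] [ 3.7261 -0.0673  0.8936] 0.012475371997464632 3.7417
lift [0.4033 0.1718 0.174 ] [ 0.5252  0.1225 -0.1948] 0.012684982798849824 4.6417
```

```bash
cat > v.py <<'E'
from h import *
import cv2
def look(tag,sc,tc,s=5):
    out=[]
    for n,(x,y,w,h) in(("scene",sc),("top",tc)):
        im=optics.snapshot(n)["image"][:,:,::-1]; cv2.imwrite(f"pics/{n}{tag}_raw.png",im)
        out.append(cv2.convertScaleAbs(cv2.resize(im[y:y+h,x:x+w],None,fx=s,fy=s,interpolation=cv2.INTER_CUBIC),alpha=1.8,beta=15))
    cv2.imwrite(f"pics/{tag}.png",np.hstack(out))
E
python3 - <<'E'
from v import *
np.set_printoptions(precision=4,suppress=True)
o=ori(85,1)
robot.goto([.5925,-.030,.25],o); 
robot.move_l([.5925,-.030,.217],o,feed=.1); robot.sleep(.2)
print(robot.get_tool_pos(),robot.get_wrist_force(),robot.get_gripper_width(),robot.get_time())
print(robot.get_joint_pos())
look("over",(285,195,80,100),(280,165,70,100),5)
P=robot.get_tool_pos(); print(proj("scene",P-[0,0,.0844]),proj("scene",P-[0,0,.0324]),proj("top",P-[0,0,.0844]))
E
```

```text
[ 0.593  -0.03    0.2179] [ 0.2332 -0.3733 -0.7048] 0.0125162469322416 6.425
[-0.4238  0.4685  0.66    1.4513 -0.2903  1.3187  0.1686]
[317.4802 251.9801] [317.4434 236.0005] [316.7082 208.845 ]
```

View pics/over.png

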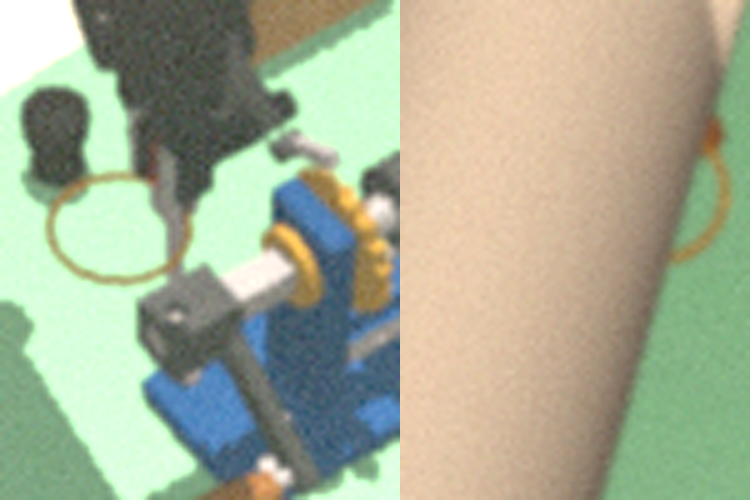

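The top camera is blocked by the arm. In the scene crop the hole is at (320.4,258.0) and the pin tip ends near (320.4,250–251). I'll zoom in to read the tip exactly.

```bash
python3 - <<'E'
from v import *
np.set_printoptions(precision=3,suppress=True)
a=sum(optics.snapshot("scene")["image"][:,:,::-1].astype(float) for _ in range(4))/4
x,y,w,h=300,220,40,50
im=np.clip(a[y:y+h,x:x+w]*2+10,0,255).astype(np.uint8)
im=cv2.resize(im,None,fx=12,fy=12,interpolation=cv2.INTER_CUBIC)
for k in range(0,w,5): cv2.putText(im,str(x+k),(k*12,10),0,.35,(0,0,255),1); cv2.line(im,(k*12+6,12),(k*12+6,18),(0,0,255),1)
for k in range(0,h,5): cv2.putText(im,str(y+k),(0,k*12+10),0,.35,(0,0,255),1)
cv2.imwrite("pics/overz.png",im)
H=np.array([.592,-.030,.12]); b=proj("scene",H)
for d in np.eye(3)*.01: print(proj("scene",H+d)-b)
d=R.from_euler("z",85,degrees=True).apply([.01,0,0]); print("winder x 10mm",proj("scene",H+d)-b)
E
```

```text
[3.099 2.851]
[ 3.588 -2.43 ]
[-0.008 -2.935]
winder x 10mm [ 3.844 -2.175]
```

View pics/overz.png

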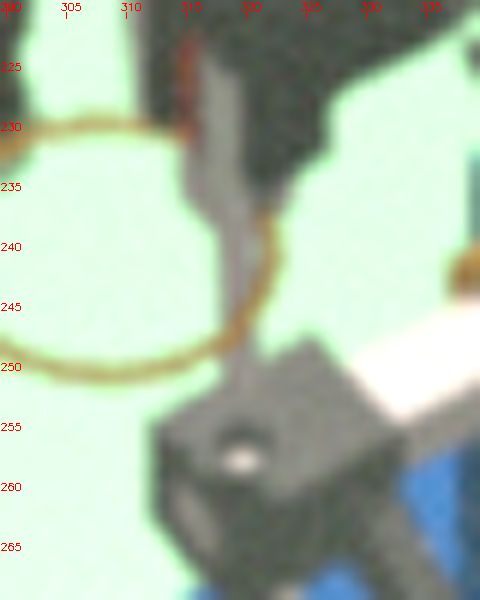

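From the zoom, the hole mouth is at about (319.5,257.2) and the tip at about (319.6,251.5) while 13.5 mm above the hub. Together with the top view, the TCP should shift about +2 mm in x and −2.7 mm in y. Next I'll probe down gently and read depth from contact height: TCP about 0.2044 means the hub top, about 0.197 means in the hole on the arbor.

```bash
cat >> h.py <<'E'
def fz(n=3): return np.mean([robot.get_wrist_force() for _ in range(n)],axis=0)
def down(xy,z0,zmin,o,step=.0008,lim=3.,base=np.zeros(3)):
    """lower in small steps until the force exceeds lim; returns commanded z, force"""
    z=z0
    while z>zmin:
        z-=step; robot.move_l([*xy,z],o,feed=.02)
        f=fz()-base
        if np.linalg.norm(f)>lim: break
    return z,f
E
python3 - <<'E'
from h import *
np.set_printoptions(precision=4,suppress=True)
o=ori(85,1); xy=[.595,-.0327]
robot.move_l([*xy,.208],o,feed=.05); robot.sleep(.2); b=fz(); t=robot.get_time(); print(robot.get_tool_pos(),b,t)
z,f=down(xy,.208,.195,o,base=b); print(z,f,robot.get_tool_pos(),robot.get_ft_torque(),robot.get_time()-t)
E
```

```text
[ 0.5951 -0.0327  0.2081] [ 0.1743 -0.4923  0.3966] 7.2667
0.20320000000000002 [-0.5769  0.9472  3.9287] [ 0.5953 -0.0328  0.204 ] [0.0331 0.2622 0.0191] 1.5
```

Contact at TCP z 0.204 means the tip is on the hub top, so it missed. Tip and hole are now in the same plane, so one picture gives the offset directly.

```bash
cat >> v.py <<'E'
def zoom(tag,x=300,y=220,w=40,h=50,s=12,cam="scene",g=2):
    a=sum(optics.snapshot(cam)["image"][:,:,::-1].astype(float) for _ in range(4))/4
    im=np.clip(a[y:y+h,x:x+w]*g+10,0,255).astype(np.uint8)
    im=cv2.resize(im,None,fx=s,fy=s,interpolation=cv2.INTER_CUBIC)
    for k in range(0,w,5): cv2.putText(im,str(x+k),(k*s,10),0,.35,(0,0,255),1); cv2.line(im,(k*s+s//2,12),(k*s+s//2,18),(0,0,255),1)
    for k in range(0,h,5): cv2.putText(im,str(y+k),(0,k*s+s//2+4),0,.35,(0,0,255),1)
    cv2.imwrite(f"pics/{tag}.png",im)
E
python3 - <<'E'
from v import *
zoom("c1",302,230,40,36,16)
E
```

```text
(no output)
```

View pics/c1.png

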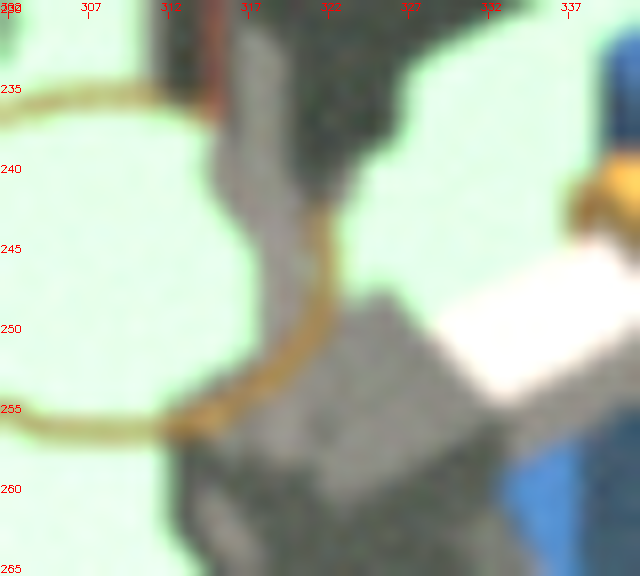

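The tip (about 319.3,257.3) looks roughly 1 px left of the hole, whose dark right rim is still visible at (321.8,256.4). I'll do a short light lift-and-probe search around there.

```bash
python3 - <<'E'
from h import *
np.set_printoptions(precision=4,suppress=True)
o=ori(85,1); c=np.array([.595,-.0327])
robot.move_l([*c,.2055],o,feed=.05)
for d in [(.8,1.5),(-.4,1.5),(.8,3),(-.8,3),(2,1.5),(-1.8,1),(0,4.5),(1,0),(0,-1.5)]:
    xy=c+np.array(d)/1000
    robot.move_l([*xy,.2055],o,feed=.05); b=fz()
    z,f=down(xy,.2048,.2008,o,step=.001,lim=3.5,base=b); p=robot.get_tool_pos()
    print(d,z,f,p,robot.get_time())
    if p[2]<.202: break
    robot.move_l([*xy,.2055],o,feed=.05)
E
```

```text
(0.8, 1.5) 0.2028 [-1.0551 -0.5254  7.1138] [ 0.5961 -0.0313  0.2038] 9.9667
(-0.4, 1.5) 0.2008 [-2.2323  1.7577  4.6884] [ 0.5944 -0.0307  0.2011] 11.4667
```

It went in. Lateral forces suggest nudging by (−,+). Next I'll centre and descend to the arbor.

```bash
python3 - <<'E'
from h import *
np.set_printoptions(precision=4,suppress=True)
o=ori(85,1); xy=np.array([.5940,-.0307]); b=np.array([.2,-.4,-.2])
robot.move_l([*xy,.2008],o,feed=.02); print(fz()-b,robot.get_tool_pos())
for k in range(10):
    z=.2008-.0007*(k+1)
    f=fz()-b; xy=xy+np.clip(f[:2]*.00008,-.0003,.0003)
    robot.move_l([*xy,z],o,feed=.02); f=fz()-b; print(z,f,robot.get_tool_pos(),robot.get_time())
    if f[2]>4: break
E
```

```text
[-1.273   3.3293  4.0718] [ 0.5942 -0.0306  0.201 ]
0.2001 [-1.6658  2.0606  0.6327] [ 0.5937 -0.0303  0.1993] 11.9667
0.1994 [-1.4405  1.0953 -0.9424] [ 0.5936 -0.0303  0.1988] 12.2167
0.19870000000000002 [-1.0717  1.101  -1.6951] [ 0.5935 -0.0303  0.1984] 12.4667
0.198 [-1.9907  0.997  -0.9733] [ 0.5936 -0.0302  0.198 ] 12.7167
0.1973 [-0.8838  0.7395  0.6187] [ 0.5935 -0.0302  0.1974] 12.9667
0.1966 [-1.945   1.6225  3.6108] [ 0.5935 -0.0302  0.1972] 13.2167
0.19590000000000002 [-2.313   1.7918  6.5937] [ 0.5936 -0.0301  0.1971] 13.4667
```

It rests on the arbor at TCP z 0.197, exactly 7 mm down. Now I'll lean lightly and work the crank inwards.

```bash
cat > /tmp/w.py <<'E'
from h import *
np.set_printoptions(precision=4,suppress=True)
o=ori(85,1); ex=np.array([np.cos(np.radians(85)),np.sin(np.radians(85))]); ey=np.array([-ex[1],ex[0]])
b=np.array([.2,-.4,-.2]); xy=np.array([.5934,-.0301]); z=.1964; s=0; f=np.array([0,0,4.])
for k in range(60):
    p=robot.get_tool_pos(); inn=p[2]<.1958
    if inn and p[2]<.1915: print("IN"); break
    ds=.0003 if inn else .0007
    s+=ds; xy=xy+ds*ex+ey*np.clip((f[:2]@ey)*.00005,-.0002,.0002)
    if f[2]<2: z-=.0006
    elif f[2]>6: z+=.0004
    robot.move_l([*xy,z],o,feed=.02); f=fz()-b
    print(round(s*1e3,1),round(z,4),f,robot.get_tool_pos(),round(robot.get_time(),2))
    if f[2]>15 or np.hypot(*f[:2])>20 or s>.017: print("stop");break
E
python3 - </tmp/w.py
```

```text
0.7 0.1964 [-2.814   0.604   5.9983] [ 0.5937 -0.03    0.1971] 13.72
1.4 0.1964 [-1.4196 -0.1544  5.7294] [ 0.5936 -0.0297  0.1971] 13.97
2.1 0.1964 [-1.36   -0.4788  5.7808] [ 0.5937 -0.0296  0.1972] 14.22
2.8 0.1964 [-2.3807 -0.3096  5.203 ] [ 0.5937 -0.0293  0.1972] 14.47
3.5 0.1964 [-1.8852 -0.5996  4.563 ] [ 0.5936 -0.029   0.1972] 14.72
4.2 0.1964 [-1.3148 -1.9723  5.7885] [ 0.5936 -0.0288  0.1971] 14.97
4.9 0.1964 [-1.4719 -3.3544  4.6453] [ 0.5937 -0.0283  0.1972] 15.22
5.6 0.1964 [-1.121  -3.5834  5.291 ] [ 0.5937 -0.028   0.1971] 15.47
6.3 0.1964 [-1.4691 -4.3186  4.8138] [ 0.5937 -0.0276  0.1972] 15.72
7.0 0.1964 [-1.7629 -4.9685  5.0696] [ 0.5937 -0.0274  0.1972] 15.97
7.7 0.1964 [-1.1877 -4.8532  4.2131] [ 0.5937 -0.027   0.1972] 16.22
8.4 0.1964 [-2.1549 -6.1154  5.3271] [ 0.5937 -0.0266  0.1971] 16.47
9.1 0.1964 [-1.072  -6.4967  4.686 ] [ 0.5938 -0.0259  0.1972] 16.72
9.8 0.1964 [-1.2794 -5.4206  5.2599] [ 0.5938 -0.0252  0.1972] 16.97
10.5 0.1964 [-1.9532 -4.8756  4.901 ] [ 0.5938 -0.0243  0.1971] 17.22
11.2 0.1964 [-1.5702 -4.1742  4.783 ] [ 0.5939 -0.023   0.1971] 
[... 500 characters left out ...]
 0.1952 [ 0.9522 -5.2137  2.5571] [ 0.5939 -0.0171  0.1955] 19.47
14.7 0.1952 [ 0.7594 -5.0201  2.59  ] [ 0.5939 -0.0171  0.1954] 19.72
15.0 0.1952 [ 0.3648 -6.1814  2.7844] [ 0.594  -0.017   0.1954] 19.97
15.3 0.1952 [-0.827  -6.4407  3.3332] [ 0.594  -0.0169  0.1954] 20.22
15.6 0.1952 [ 0.1674 -7.1893  3.3467] [ 0.594  -0.0168  0.1954] 20.47
15.9 0.1952 [ 0.3527 -6.3324  3.2172] [ 0.594  -0.0167  0.1954] 20.72
16.2 0.1952 [-0.2943 -6.6727  3.2164] [ 0.5941 -0.0166  0.1954] 20.97
16.5 0.1952 [-0.6053 -6.8435  2.5815] [ 0.5941 -0.0165  0.1954] 21.22
16.8 0.1952 [-0.0699 -6.5799  1.6932] [ 0.5943 -0.0158  0.1954] 21.47
17.1 0.1946 [ 0.1105 -7.3626  4.8821] [ 0.5944 -0.0158  0.1953] 21.72
stop
```

The pin dropped 1.7 mm at y≈−0.0178 and then met the far wall, with lateral force building: a slight overshoot. I'll back off gently while leaning lightly.

```bash
cat > /tmp/w2.py <<'E'
from h import *
np.set_printoptions(precision=4,suppress=True)
o=ori(85,1); ex=np.array([np.cos(np.radians(85)),np.sin(np.radians(85))]); ey=np.array([-ex[1],ex[0]])
b=np.array([.2,-.4,-.2]); p=robot.get_tool_pos(); xy=np.array([.5944,-.0140]); z=.1948
for k in range(26):
    robot.move_l([*xy,z],o,feed=.02); f=fz()-b; p=robot.get_tool_pos()
    print(xy,round(z,4),f,p,round(robot.get_time(),2))
    if f[2]>15 or np.hypot(*f[:2])>20: print("stop");break
    if p[2]<.1915: print("IN"); break
    fx=f[:2]@ex
    xy=xy-.0004*ex+ey*np.clip((f[:2]@ey)*.00005,-.0002,.0002)
    if fx>6: print("back limit");break
    if f[2]<3: z-=.0005
    elif f[2]>6: z+=.0004
E
python3 - </tmp/w2.py
```

```text
[ 0.5944 -0.014 ] 0.1948 [-0.0304 -5.9328  3.7356] [ 0.5944 -0.016   0.1953] 21.97
[ 0.5944 -0.0144] 0.1948 [ 0.2758 -5.6475  4.3083] [ 0.5944 -0.0161  0.1953] 22.22
[ 0.5944 -0.0148] 0.1948 [ 0.7435 -5.4186  4.0334] [ 0.5944 -0.0162  0.1953] 22.47
[ 0.5944 -0.0152] 0.1948 [-1.0082 -4.1957  3.9711] [ 0.5944 -0.0163  0.1953] 22.72
[ 0.5944 -0.0156] 0.1948 [ 0.1672 -5.7018  5.2758] [ 0.5944 -0.0164  0.1953] 22.97
[ 0.5943 -0.016 ] 0.1948 [ 0.1288 -4.2824  4.9721] [ 0.5944 -0.0165  0.1953] 23.22
[ 0.5943 -0.0164] 0.1948 [ 0.0307 -4.7241  5.0285] [ 0.5944 -0.0166  0.1952] 23.47
[ 0.5943 -0.0168] 0.1948 [ 0.081  -4.4673  4.8798] [ 0.5944 -0.0167  0.1952] 23.72
[ 0.5943 -0.0172] 0.1948 [-1.3406 -3.6451  6.0191] [ 0.5944 -0.0169  0.1952] 23.97
[ 0.5942 -0.0176] 0.1952 [-0.5081 -3.253   4.5562] [ 0.5943 -0.017   0.1953] 24.22
[ 0.5942 -0.018 ] 0.1952 [ 0.7746 -1.918   4.3317] [ 0.5943 -0.0173  0.1952] 24.47
[ 0.5942 -0.0184] 0.1952 [ 0.6598 -1.5195  2.715 ] [ 0.5942 -0.0176  0.195 ] 24.72
[ 0.5942 -0.0188] 0.1947 [ 1.1522 -1.9391  1.5164] [ 0.5941 -0.0183  0.1943] 24.97
[ 0.5942 -0.0192] 0.1942 [ 0.3098 -0.177   1.8235] [ 0.5941 -0.0186  0.1939] 25.22
[ 0.5942 -0.0196] 0.1937 [0.2978 0.6987 1.7061] [ 0.5942 -0.0189  0.1935] 25.47
[ 0.5942 -0.02  ] 0.1932 [0.6362 0.8006 1.7427] [ 0.5942 -0.0192  0.1931] 25.72
[ 0.5942 -0.0204] 0.1927 [0.4595 2.2199 1.1779] [ 0.5942 -0.0195  0.1925] 25.97
[ 0.5942 -0.0208] 0.1922 [1.3023 2.8561 0.4719] [ 0.5941 -0.0201  0.192 ] 26.22
[ 0.5942 -0.0212] 0.1917 [0.7434 3.8896 0.4403] [ 0.5941 -0.0209  0.1915] 26.47
[ 0.5942 -0.0216] 0.1912 [1.3747 4.3611 1.7472] [ 0.5941 -0.0211  0.1911] 26.72
IN
```

The pin is in the arbor. Descending with lateral compliance until the collar seats at TCP ≈ 0.152.

```bash
cat > /tmp/d.py <<'E'
from h import *
import sys
np.set_printoptions(precision=4,suppress=True)
o=ori(85,1); b=np.array([.2,-.4,-.2]); p=robot.get_tool_pos(); xy=np.array([.5943,-.0205]) if p[2]>.19 else p[:2]; z=p[2]; 
for k in range(50):
    z-=.0012; robot.move_l([*xy,z],o,feed=.03); f=fz()-b; p=robot.get_tool_pos()
    xy=xy+np.clip(f[:2]*.0001,-.0004,.0004)
    if k%3==0 or f[2]>6: print(xy,round(z,4),f,p,round(robot.get_time(),2))
    if f[2]>9 or np.hypot(*f[:2])>15: print("stop");break
E
python3 - </tmp/d.py
```

```text
[ 0.5943 -0.0202] 0.1899 [0.268  3.2373 0.6288] [ 0.5941 -0.0208  0.1897] 26.97
[ 0.5944 -0.0197] 0.1863 [ 0.137   0.4063 -1.5011] [ 0.5942 -0.0203  0.1861] 27.72
[ 0.5945 -0.0195] 0.1827 [-0.1945  0.6916  0.0005] [ 0.5944 -0.0196  0.1826] 28.47
[ 0.5944 -0.0193] 0.1791 [-0.2917  0.2326 -0.351 ] [ 0.5944 -0.0194  0.179 ] 29.22
[ 0.5943 -0.0193] 0.1755 [-0.8556 -0.0759 -0.7575] [ 0.5943 -0.0194  0.1755] 29.97
[ 0.5943 -0.0194] 0.1719 [-0.4386 -0.3659 -0.1456] [ 0.5943 -0.0194  0.1718] 30.72
[ 0.5942 -0.0194] 0.1683 [ 0.5185 -0.5507 -1.5093] [ 0.5942 -0.0195  0.1683] 31.47
[ 0.5944 -0.0194] 0.1647 [ 0.5622  0.5008 -0.3005] [ 0.5943 -0.0194  0.1646] 32.22
[ 0.5946 -0.0195] 0.1611 [ 0.5576 -0.5444 -0.8893] [ 0.5944 -0.0194  0.161 ] 32.97
[ 0.5943 -0.0195] 0.1575 [-1.1058 -0.1429 -1.1877] [ 0.5944 -0.0195  0.1574] 33.72
[ 0.5943 -0.0193] 0.1539 [ 0.1679  0.3756 -1.0521] [ 0.5943 -0.0195  0.1539] 34.47
[ 0.5939 -0.0193] 0.1503 [-3.6406  0.7244  9.863 ] [ 0.5945 -0.0196  0.1523] 35.22
stop
```

The collar is seated: TCP z 0.1523 against 0.1524 expected, with a clear stop. I'll release, rise, check the picture, and check whether a tilted tool can reach the ring's far edge. Pushing the far edge is symmetric and won't yaw the pin.

```bash
python3 - <<'E'
from v import *
np.set_printoptions(precision=4,suppress=True)
o=ori(85,1); p=robot.get_tool_pos()
robot.move_l([p[0],p[1],.1524],o,feed=.03); robot.let_go(); print(robot.get_wrist_force(),robot.get_time())
p=robot.get_tool_pos(); robot.move_l([p[0],p[1],.245],o,feed=.25); print(robot.get_time(),robot.get_joint_pos())
H=np.array([.5944,-.0195,.12]); ex=np.array([np.cos(np.radians(85)),np.sin(np.radians(85)),0]); ey=np.array([-ex[1],ex[0],0]); ez=np.array([0,0,1.])
for tau in(0,30,45,60,75):
  for fl in(1,-1):
    t=np.radians(tau); tx=np.sin(t)*ex-np.cos(t)*ez; ty=fl*ey; Rm=np.c_[tx,ty,np.cross(tx,ty)]; rv=R.from_matrix(Rm).as_rotvec()
    res=[]
    for tip in((-70,10),(-55,0),(-30,-40),(-8,-58)):
        tipw=H+ex*tip[0]/1e3+ez*(tip[1]+6.5)/1e3; res.append(robot.inverse_kinematics(tipw-tx*.014,rv) )
    print(tau,fl,[r is not None for r in res], res[3] if res[3] is not None else "")
print("handle",tri((330,191),(328,298)))
zoom("seat",290,215,70,60,8,g=1.8); zoom("seatt",285,165,70,60,8,"top",1.8)
a=np.hstack([cv2.imread("pics/seat.png"),cv2.imread("pics/seatt.png")]); cv2.imwrite("pics/seat2.png",cv2.resize(a,(800,int(a.shape[0]*800/a.shape[1]))))
E
```

```text
[-0.24   -0.3996  0.3263] 36.1667
36.6833 [-0.4391  0.455   0.6646  1.3994 -0.2802  1.3805  0.1407]
0 1 [True, True, True, True] [ 0.6814  0.8055 -1.08    1.5739  0.7435  1.2217  2.5172]
0 -1 [True, True, True, True] [-0.3936  0.5935  0.6021  1.6189 -0.3746  1.0469  0.2312]
30 1 [True, True, True, True] [-0.3444  0.919   1.1219  1.6068 -1.2013  1.6131 -2.2021]
30 -1 [True, True, True, True] [ 0.0292  0.6597  0.4335  1.5918 -0.8042  1.259   0.7012]
45 1 [True, True, True, True] [-0.1995  1.0572  1.121   1.5631 -1.3906  1.8771 -2.0815]
45 -1 [True, True, True, True] [ 0.2059  0.7665  0.3543  1.5458 -0.9553  1.4247  0.8582]
60 1 [True, True, True, True] [ 0.0722  1.0271  0.7507  1.4942 -1.3325  1.8661 -2.0638]
60 -1 [True, True, True, True] [ 0.3231  0.9088  0.3126  1.4824 -1.0867  1.6141  0.9726]
75 1 [True, True, True, True] [ 0.2337  1.1334  0.5662  1.4129 -1.3766  1.98   -2.0375]
75 -1 [True, True, True, True] [ 0.4007  1.069   0.2759  1.4046 -1.2004  1.8041  1.0438]
handle [ 0.6554 -0.0584  0.0586]
```

View pics/seat2.png

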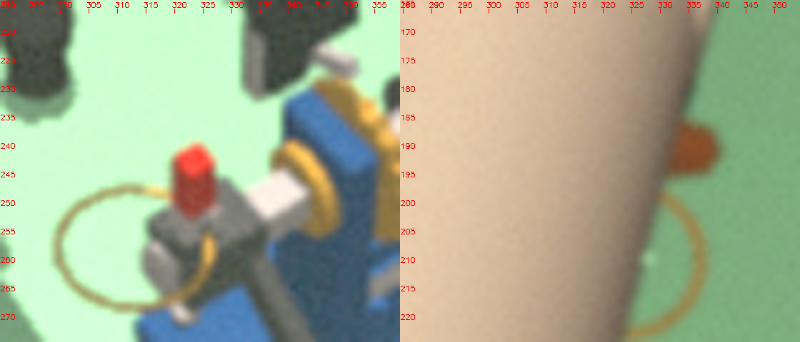

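The pin stands fully seated (grip top at 323.6,241.3) with the ring level. The tilted poses are all reachable. I'll close the fingers and follow the ring's arc with the fingertip face square to it, centred on the far edge.

```bash
cat >> h.py <<'E'
ex=np.array([np.cos(np.radians(85)),np.sin(np.radians(85)),0]); ey=np.array([-ex[1],ex[0],0]); ez=np.array([0,0,1.])
HINGE=np.array([.5942,-.0175,.1265])
def arc(th,back=0.,s=.058,tmax=78):
    """TCP pose with fingertip face on the ring's far edge at ring angle th (deg), 'back' m behind it"""
    a=np.radians(th); n=np.sin(a)*ex-np.cos(a)*ez            # direction of motion of the edge
    r=-np.cos(a)*ex-np.sin(a)*ez
    t=np.radians(min(max(th,0),tmax)); tx=np.sin(t)*ex-np.cos(t)*ez; ty=-ey
    E=HINGE+r*s-n*(.00175+back)
    return E-tx*.014, R.from_matrix(np.c_[tx,ty,np.cross(tx,ty)]).as_rotvec(), n
E
cat > /tmp/r.py <<'E'
from h import *
np.set_printoptions(precision=3,suppress=True)
print("pin check",at("scene",323.6,241.3,.161)-[.0069,0,0])
for th in range(0,91,15):
    q=robot.inverse_kinematics(*arc(th)[:2]); print(th,q)
    if q is None: raise SystemExit
robot.clamp(20)
p,o,n=arc(0,.02); robot.goto(p,o); robot.sleep(.1); b=fz(); print(robot.get_gripper_width(),robot.get_tool_pos()-p,b,robot.get_time())
for th in np.arange(0,73,6):
    p,o,n=arc(th); robot.move_l(p,o,feed=.06); f=fz()-b
    print(th,f,round(f@n,2),robot.get_tool_pos()-p,round(robot.get_time(),2))
    if np.linalg.norm(f)>9: print("stop");break
E
python3 - </tmp/r.py
```

```text
pin check [ 0.59  -0.017  0.161]
0 [-0.339  0.532  0.642  1.557 -0.337  1.166  0.284]
15 [-0.121  0.565  0.555  1.553 -0.573  1.234  0.517]
30 [ 0.079  0.647  0.466  1.534 -0.775  1.35   0.712]
45 [ 0.246  0.764  0.373  1.499 -0.931  1.488  0.855]
60 [ 0.347  0.911  0.325  1.452 -1.073  1.65   0.966]
75 [ 0.407  1.07   0.282  1.396 -1.197  1.816  1.041]
90 [ 0.404  1.096  0.262  1.403 -1.225  1.829  1.056]
0.00035776207694464995 [0.002 0.002 0.002] [-0.178 -0.234 -0.351] 38.4333
0 [0.814 0.394 0.721] -0.72 [-0.  0. -0.] 38.92
6 [0.782 0.104 0.374] -0.35 [-0.001 -0.003  0.   ] 39.17
12 [ 0.107 -0.306  0.662] -0.71 [-0.    -0.001 -0.   ] 39.43
18 [0.753 0.915 0.61 ] -0.28 [-0. -0. -0.] 39.69
24 [ 1.786  0.144 -0.183] 0.29 [-0. -0. -0.] 39.95
30 [-0.532 -0.447  0.69 ] -0.84 [-0. -0. -0.] 40.21
36 [0.833 0.817 0.335] 0.25 [-0.001 -0.    -0.001] 40.47
42 [0.187 0.051 0.658] -0.44 [-0.001 -0.    -0.001] 40.73
48 [0.259 0.169 1.129] -0.61 [-0. -0. -0.] 40.98
54 [ 0.241 -0.107  0.608] -0.43 [-0.  0. -0.] 41.24
60 [0.05  0.466 0.577] 0.12 [-0.  0. -0.] 41.5
66 [ 1.119 -0.165  0.017] -0.07 [-0.  0. -0.] 41.76
72 [-0.462  0.773  0.511] 0.54 [-0.  0. -0.] 42.02
```

```bash
python3 - <<'E'
from v import *
zoom("ring1",285,215,75,60,10,g=2)
E
```

```text
(no output)
```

View pics/ring1.png

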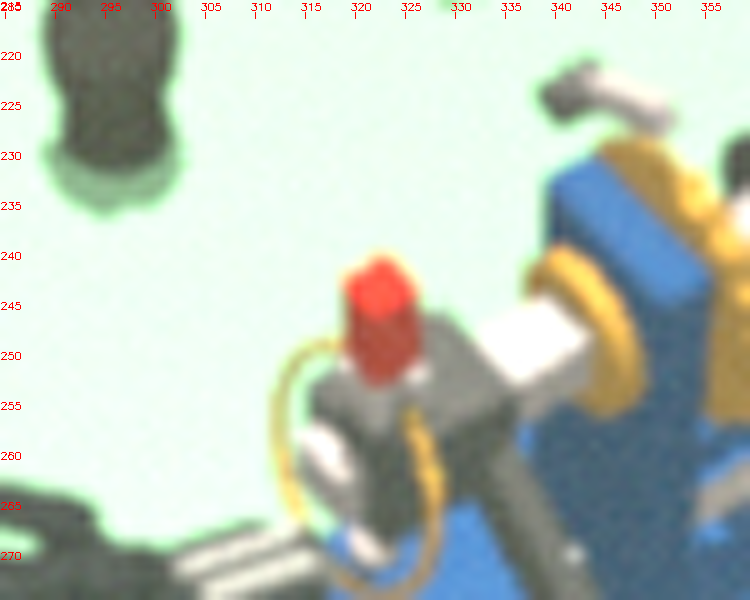

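The ring is following (far side at about 318–325, 270–273) and the pin hasn't moved. I'll continue in small steps to the stop, watching the force.

```bash
python3 - <<'E'
from h import *
np.set_printoptions(precision=4,suppress=True)
b=np.array([-.18,-.23,-.35]); 
for th in np.arange(74,100,1.):
    p,o,n=arc(th,s=.060); robot.move_l(p,o,feed=.03); f=fz(8)-b
    print(th,f,round(f@ex,2),robot.get_tool_pos()-p,round(robot.get_time(),2))
    if f@ex<-3.8 or np.linalg.norm(f)>6: print("stop");break
E
```

```text
74.0 [ 0.4125  0.1277 -0.0169] 0.16 [-0.0001 -0.0001 -0.    ] 42.48
75.0 [-0.4274 -0.8705  0.8836] -0.9 [-0.     -0.0001 -0.0001] 42.73
76.0 [ 0.106  -0.7629  0.9753] -0.75 [-0.0001 -0.     -0.0003] 42.98
77.0 [-0.5339 -0.5297  0.8815] -0.57 [-0.0001  0.     -0.0004] 43.23
78.0 [ 0.6361 -0.6465  0.4821] -0.59 [-0.0001  0.0001 -0.0003] 43.48
79.0 [-0.4551 -0.6054 -0.5862] -0.64 [-0.      0.     -0.0002] 43.73
80.0 [-0.2234 -1.7437 -0.0286] -1.76 [-0.      0.     -0.0001] 43.98
81.0 [-0.3122 -1.5014  0.1122] -1.52 [ 0.      0.0001 -0.    ] 44.23
82.0 [ 0.5195 -0.8205 -0.4872] -0.77 [ 0.      0.0001 -0.    ] 44.48
83.0 [-0.0607 -0.6468  0.3712] -0.65 [0.     0.0001 0.    ] 44.73
84.0 [ 0.1961 -1.5668  0.5836] -1.54 [ 0.     -0.0002  0.0001] 44.98
85.0 [ 0.1789 -4.939   0.9765] -4.9 [ 0.     -0.0007  0.0002] 45.23
stop
```

A firm stop came at about 84.5°. To be sure the finger isn't touching the pin itself, I'll back off and push once more, lower on the face and with the tool nearer level, then retreat and look.

```bash
python3 - <<'E'
from v import *
np.set_printoptions(precision=4,suppress=True)
p,o,n=arc(82,.006,s=.060); robot.move_l(p,o,feed=.06)
p,o,n=arc(82,.006,s=.0635,tmax=83)
print(robot.inverse_kinematics(p,o))
robot.move_l(p,o,feed=.06); b=fz(8); print(b)
for th in list(np.arange(83,95,.7)):
    p,o,n=arc(th,s=.0635,tmax=83); robot.move_l(p,o,feed=.04); f=fz(8)-b
    print(round(th,1),f,round(f@ex,2),robot.get_tool_pos()-p,round(robot.get_time(),2))
    if f@ex<-4 or np.linalg.norm(f)>6: print("stop");break
p,o,n=arc(82,.03,s=.0635,tmax=83); robot.move_l(p,o,feed=.1)
p[:2]-=ex[:2]*.06; p[2]+=.03; robot.move_l(p,o,feed=.15); print(robot.get_time())
zoom("fs",298,225,45,55,9,g=1.8); zoom("ft",285,165,45,55,9,"top",1.8)
cv2.imwrite("pics/final.png",np.hstack([cv2.imread("pics/fs.png"),cv2.imread("pics/ft.png")])[:,:800])
E
```

```text
[ 0.5147  1.1441  0.1224  1.3474 -1.1606  1.818   1.0305]
[-0.3978  0.3976 -0.2899]
83.0 [ 0.3668 -0.8641  0.6019] -0.83 [0.0001 0.0007 0.0005] 46.1
83.7 [0.4934 0.6205 0.1357] 0.66 [0.0001 0.     0.0003] 46.35
84.4 [-0.127  -0.4541  0.6994] -0.46 [ 0. -0.  0.] 46.6
85.1 [ 0.1814 -1.6454  0.7224] -1.62 [ 0.     -0.0003 -0.0001] 46.85
85.8 [ 0.5794 -2.7403  0.2925] -2.68 [-0.     -0.0006 -0.0002] 47.1
86.5 [-0.4436 -4.8342  0.4081] -4.85 [-0.     -0.0008 -0.0003] 47.35
stop
48.45
```

View pics/final.png

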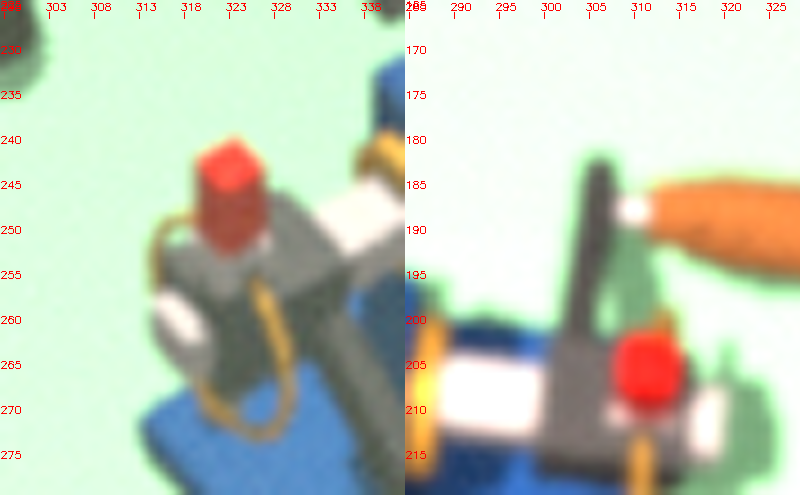

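```bash
python3 - <<'E'
from h import *
np.set_printoptions(precision=1,suppress=True)
g=proj("scene",HINGE+[0,0,.0345]); off=np.array([323.2,242.3])-g; print("bias",off)
a=np.linspace(0,2*np.pi,361)
for yaw in(79,85,91):
 e=np.array([np.cos(np.radians(yaw)),np.sin(np.radians(yaw)),0]); f=np.array([-e[1],e[0],0])
 for th in(70,78,82,86,90):
  t=np.radians(th); r=-np.cos(t)*e-np.sin(t)*ez
  C=np.array([proj("scene",HINGE+r*(.0285+.0265*np.cos(x))+f*.0265*np.sin(x))+off for x in a])
  print(yaw,th,"left",C[C[:,0].argmin()],"right",C[C[:,0].argmax()],"bottom",C[C[:,1].argmax()])
print("tip",proj("scene",HINGE-[0,0,.0585])+off)
E
```

```text
bias [0.7 1.4]
79 70 left [312.1 259.5] right [326.4 265.1] bottom [320.8 274.5]
79 78 left [314.2 256.8] right [327.3 266.9] bottom [323.6 273.8]
79 82 left [315.2 255.2] right [327.9 267.8] bottom [325.  273.4]
79 86 left [316.1 253.9] right [328.5 268.7] bottom [326.3 272.8]
79 90 left [317.  252.5] right [329.3 269.3] bottom [327.7 272.3]
85 70 left [311.5 259.2] right [327.5 265.9] bottom [321.8 274.6]
85 78 left [313.4 256.8] right [328.5 267.3] bottom [324.3 273.7]
85 82 left [314.3 255.4] right [329.  267.9] bottom [325.6 273.2]
85 86 left [315.1 254.2] right [329.7 268.4] bottom [327.  272.5]
85 90 left [315.9 253.1] right [330.4 268.7] bottom [328.4 271.9]
91 70 left [310.9 259.4] right [328.6 266.3] bottom [322.4 274.7]
91 78 left [312.6 257.1] right [329.6 267.3] bottom [324.9 273.6]
91 82 left [313.4 255.8] right [330.1 267.7] bottom [326.2 272.9]
91 86 left [314.2 254.7] right [330.7 268. ] bottom [327.6 272.2]
91 90 left [314.9 253.6] right [331.4 268.2] bottom [328.8 271.4]
tip [323.  269.3]
```

The ring's outline (left 314.7, right 330.3, bottom 327,272.9) matches the 86° prediction, so it is shut, and the pin yaw still agrees with 85°. The robot is clear, so I'm handing in.

```bash
python3 - <<'E'
from h import *
print(robot.get_wrist_force(),robot.get_time()); robot.hand_in(); print("done")
E
```

```text
[0.02451189 0.78819852 0.7016017 ] 48.85
the job is handed in; nothing more can be done
done
```

The crank is locked onto the winder: the pin is fully seated and the ring is shut against its tip. I handed in at 48.9 s with the robot clear of everything; no verdict is reported.

**How it went**
- **Finding the hole:** the first two probes landed on the hub top; the third went into the hub's hole. The pin then rested on the arbor exactly 7 mm down.
- **Sliding the crank in:** I leaned about 5 N on the pin and worked the crank inwards by roughly 10 mm. It overshot slightly, so I backed off until the pin dropped into the arbor.
- **Seating:** I lowered the pin until the collar stopped. The highest measured force between pin and winder was about 10 N.
- **Ring:** I swung it down with the closed fingertips centred on its far edge, so the pin was not twisted.

**Last checks**
- **Seating height:** the stop came at tool height 0.1523 m, against 0.1524 m expected.
- **Ring shut:** two separate pushes met a firm stop at about 5 N, at roughly 85° and 86°. In the last picture the ring's outline matches the one predicted for 86° (1.5 rad).
- **Pin alignment:** the same picture agrees with the pin pointing the right way, to within a few degrees.

**Disagreements and gaps**
- **Cameras:** the two cameras disagreed by about 7 mm, mostly in x. I corrected the scene camera using the known fingertip position and found the exact fit by touch.
- **Bystanders:** I did not compare their positions before and after. No unexpected contact force showed in the readings.

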